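Tuck a flashing under a lapped shingle and hold it pressed flat

TASK

Pick up the aluminium flashing by its upstand, lay it on the small roof board with its free flange edge facing the shingle, and slide that edge squarely under the shingle until it is fully home against the batten behind, neither end sticking out past the shingle's sides, without lifting the shingle. Leave the other loose things where they are. Finish while still gripping the upstand and pressing the flashing firmly down flat on the board: do not let go.

Things in the scene. Friction and masses are not known exactly. Their poses are not given: they have to be found in the camera images.
- flashing: Loose angle of folded aluminium, 0.08 to 0.17 kg, standing on its flange with the upstand up. Flange 90 (x) x 120 (y) x 4 mm; along its -x edge a plain flat-sided upstand 9 mm thick, 120 mm long, 45 mm high measured from the flange's underside. Origin: centre of the flange's underside; z up; +x points from the upstand to the free edge (x = +45 mm), which is the edge to tuck. Starts on the bench at the far right of the work, its free edge roughly away from the robot.
- flashing_grip (a point): Middle of the flashing's upstand, a place to pinch it from above: at x -40.5, y 0, z 32 mm in the flashing's frame (13 mm below the upstand's top); the fingers close along the flashing's x.
- edge_left (a point): The +y end of the flashing's free edge, on its underside (x 45, y 60, z 0 mm in its frame).
- edge_right (a point): The -y end of the flashing's free edge, on its underside (x 45, y -60, z 0 mm in its frame).
- roof_board: Plywood board fixed flat on the bench to the left of the flashing, 180 (x) x 200 (y) x 12 mm. Origin: centre of its underside; +x points up the roof, from the open part of the board (x -90 to 0 mm) toward the shingle; z up, so the top face is at z 12 mm.
- batten_mid (a point): Middle of the foot of the batten's front face, on the board's top (x 35, y 0, z 12 mm in the board's frame; axes parallel to the board's). The batten is a fixed straight wooden strip 170 mm long (along y), 9 mm high, hidden below the shingle; it is the stop for the flashing's free edge.
- course: The fixed batten and the fixed upper shingles nailed on it; same origin and axes as the roof board. The upper shingles cover x 50 to 90 mm, top at z 35.5 mm in that frame.
- shingle (a joint): Lift angle of the lapped wooden shingle about its upper edge, rad: 0 = lying down, grows as its front (butt) edge is lifted; only its own weight (0.12 kg) keeps it down. The shingle is 88 (x) x 170 (y) x 7 mm; lying down, its butt edge is at x 0 in the board's frame and its underside is 9 mm above the board's top, so there is a slot 9 mm high and 35 mm deep in front of the batten.
- shingle_butt (a point): Middle of the underside of the shingle's butt edge (x 0, y 0, z 21 mm in the board's frame when lying down).
- tape: Yellow tape measure, 62 x 80 x 32 mm, loose bystander; origin at the centre of its underside.
- glue: Small glue bottle, 34 mm in diameter, 95 mm tall, loose bystander; origin at the centre of its underside.
- pad: Abrasive pad, 50 x 75 x 18 mm, loose bystander; origin at the centre of its underside.

How it is judged:
On the way, in this order (a step that is already met when the one before it is completed fails the run):
1. the flashing is lifted off the bench in the fingers (height (world z) of flashing above 0.025 m and contact force between the fingers and flashing above 2 N), for 0.1 s.
2. the flashing's edge is home against the batten under the shingle (x of edge_left in the frame of batten_mid between -0.006 and 0.004 m and x of edge_right in the frame of batten_mid between -0.006 and 0.004 m and y of edge_left in the frame of batten_mid below 0.087 m and y of edge_right in the frame of batten_mid above -0.087 m and z of each of edge_left, edge_right in the frame of batten_mid below 0.005 m), for 0.2 s.
At the end, for the whole second after the job is handed in: Flashing flat on the board (tilt under 0.035 rad, free edge under 2.5 mm off it), both edge ends within 6 mm of the batten and not past the shingle's sides (2 mm grace); shingle down (under 0.02 rad); fingers still hold it (over 5 N) and press it on the board (over 4 N); all still (x of edge_left in the frame of batten_mid between -0.006 and 0.004 m and x of edge_right in the frame of batten_mid between -0.006 and 0.004 m and y of edge_left in the frame of batten_mid below 0.087 m and y of edge_right in the frame of batten_mid above -0.087 m and z of each of edge_left, edge_right in the frame of batten_mid below 0.0025 m and angle between flashing's own z axis and vertical below 0.035 rad and value of joint shingle below 0.02 rad and contact force between flashing and roof_board above 4 N and contact force between the fingers and flashing above 5 N and linear speed of flashing below 0.01 m/s); the arm keeps its last pose, push and grip.
It fails at once if the shingle is lifted more than 0.06 rad (about 5 mm at its butt edge) (value of joint shingle above 0.06 rad).
It fails at once if a bystander is moved more than 20 mm (distance of any of tape, glue, pad from where it was at the start of the episode above 0.02 m).
It also fails if it takes over 35 s, if anything falls off the work surface, if the arm or the gripper's body presses on something with over 40 N, if the wrist force passes 120 N, or if a joint passes its speed limit or range.

ROBOT

A 7-joint arm with a two-finger parallel gripper is mounted at the origin on a cart in front of the work surface, level with it; the furniture and walls round the work are solid. World frame = base frame: x ahead of the robot, y to its left, z up, the work surface at z = 0. Lengths are in m, angles in rad, forces in N, time in s.
With the tool pointing down it reaches from about 0.4 to 0.875 m from the base axis. Payload 6.5 kg.
Tool frame: the origin (TCP) lies at the very end of the fingers, on their centre line; the grasp point (between the pads) lies 19 mm behind it; z points along the fingers, y is the line along which they close (so a half turn about z gives the same grasp; the last joint's range is limited). The gripper opens to 88 mm and grips with 3 to 60 N. Pads are 18 mm wide; open, the fingers measure 123 mm over their backs; the gripper's body (75 mm by 187 mm) begins 45 mm behind the grasp point.
Start: joints at [-1.405, 0.536, -0.004, 1.538, 0.003, 1.067, -0.071], TCP at [0.149, 0.633, 0.239] pointing down, gripper open.
Joint ranges: [-2.7, 2.7], [-0.37, 2.16], [-1.27, 1.26], [0.24, 2.4], [-1.31, 4.45], [0.19, 1.91], [-2.76, 2.76]. Speed limits (rad/s): [2.39, 2.39, 3.14, 3.14, 3.14, 3.14, 3.14].

INTERFACE

Orientations are given as a 3x3 rotation matrix whose columns are the frame's x, y, z axes.
In Python, from rig import manip gives the robot as it stands. The module is installed in compiled form; this text tells all that it offers.
- The arm moves only by the tool arm_command, never from a script. Its argument "steps" is a list of rows, each an object with "hand": the finger opening in m, from 0 to 0.0881; "xyz": the shift along the tool's x, y, z in m, a list of three; "angular": the turn, a rotation vector about the tool's x, y, z in degrees, a list of three. A call has 1 to 12 rows; each row is the pose to reach, as a shift and turn from the pose commanded when the call began, along the tool's axes at that moment; what a row does not reach only later rows make up. A row lasts 1/10 s, in which the tool goes at most 50 mm and 8.59 degrees, less where a joint would pass 70% of its speed; a pose out of reach is approached as far as the arm can. A call with a gripper value outside its range is refused whole. The fingers move at their own pace and stop on an object; "squeeze" is the grip in N (left out, the last holds). Time passes only in rows, so rows that repeat a pose let the fingers close. It gives the time, the measured TCP pose, the force, the opening and the grip force at its end, in the units of the state.
- manip.get_obs(): the state, without advancing time (a new reading comes with each control period).
- manip.capture(name): name is "scene" or "top" or "wrist"; returns (picture, depth): 420x560x3 uint8, blue, green, red; 420x560 float32, m along the optical axis (not along the pixel's ray), 0 where there is no reading.
- manip.get_calibration(name): a dict with "fx", "fy", "cx", "cy" (pixels), "rvec" (rotation vector, rad) and "tvec" (3), from world to camera coordinates, as OpenCV has them; the wrist camera has in their place "hand_eye" (4x4, takes a point from camera to tool coordinates, whose origin is the TCP and whose axes are the flange's). Camera axes: x right, y down, z forward; pixel columns grow to the right and rows downward; lengths in m; the calibration is good to about 2 mm. A picture is of the moment at which its call begins: read the wrist's pose just before it. get_calibration takes no time and is no camera call.
- manip.job_done(): hands the job in; it is judged then, once.
Trained networks look in the newest picture that a camera, given by its name, has taken for a name from the list of things; names that differ only in an ending like _2 or _b are one class to them, and where a whole thing is asked for, a point or a joint stands for the part that bears it (a point fixed in the world has none). Each returns a list of dicts, best first, with "conf" (0 to 1); they miss things now and then, are a little off and sometimes report something else, mostly with a low value. They report only what shows in the picture. A call takes as long as a camera call.
- manip.regions_of(camera, target): "pixels" (420x560 bool, what is visible of it) and "uv" ([column, row] in pixels, amid what is visible of it).
The state is a dict: "clock": time; "joints": joint angles; "qvel": joint speeds; "joint_torque": joint torques, N m; "tcp_pos": TCP position; "orientation": TCP orientation; "force": force on the tool from outside, world axes, zero at the start; "moment": the same for the moment, N m; "opening": finger opening in m; "grasp_force": force on a finger pad.
Only numpy, scipy, OpenCV 4.12 (cv2) and the standard library are available. Lean on these libraries where they do the work, as an engineer would, in place of code of your own. Each camera call takes 0.05 s, during which the arm holds its last target. There are 200 camera calls.

## Working session

There is one attempt and no reset: what is moved stays moved. The work goes in short steps, Python scripts to look and compute and a tool call to move; the robot and the scene stay as the last step left them, time stands still between calls to the robot, and variables do not carry over. Pictures are saved under pics/ and viewed, at most 10 in all, crops included, and the job is handed in when it is done.

Besides the shell and the picture viewer there is one more tool, called after "Request:" in YAML: its name, and indented under it one key for each argument. arm_command: Moves the arm, as the interface text tells. Its arguments: {"type":"object","properties":{"steps":{"type":"array","items":{"type":"object","properties":{"hand":{"type":"number"},"xyz":{"type":"array","items":{"type":"number"}},"angular":{"type":"array","items":{"type":"number"}}}}},"squeeze":{"type":"number"}},"required":["steps"]}

```bash
mkdir -p pics
cat > h.py <<'E'
import numpy as np, cv2
from rig import manip
def ext(cam):
    c=manip.get_calibration(cam)
    if 'hand_eye' in c:
        o=manip.get_obs(); T=np.eye(4); T[:3,:3]=np.array(o['orientation']).reshape(3,3); T[:3,3]=o['tcp_pos']
        return c, T@np.array(c['hand_eye'])
    R=cv2.Rodrigues(np.array(c['rvec'],float))[0]; T=np.eye(4); T[:3,:3]=R.T; T[:3,3]=-R.T@np.array(c['tvec'],float).ravel()
    return c,T
def cloud(cam):
    c,T=ext(cam); im,d=manip.capture(cam)
    v,u=np.mgrid[:420,:560]
    P=np.stack([(u-c['cx'])/c['fx']*d,(v-c['cy'])/c['fy']*d,d],-1)@T[:3,:3].T+T[:3,3]
    P[d==0]=np.nan
    return im,P
E
python3 - <<'E'
from h import *
o=manip.get_obs(); print(o)
ims=[]
for cam in ['top','scene']:
    im,P=cloud(cam); ims.append(im)
    print(cam,ext(cam)[1].round(3).tolist())
    for t in ['flashing','roof_board','shingle','course','tape','glue','pad']:
        for r in manip.regions_of(cam,t)[:2]:
            m=np.array(r['pixels']); Q=P[m]; Q=Q[np.isfinite(Q[:,0])]
            print(cam,t,round(r['conf'],2),np.round(r['uv']),m.sum(),np.percentile(Q,[3,50,97],axis=0).round(3).tolist() if len(Q) else None)
    np.save(cam+'.npy',P)
cv2.imwrite('pics/a.png',cv2.resize(np.hstack(ims),(800,300)))
cv2.imwrite('pics/top.png',ims[0])
E
```

```text
{'clock': 0.0, 'joints': array([-1.40514252,  0.53720288, -0.00446877,  1.53886019,  0.0026094 ,
        1.06728683, -0.0712068 ]), 'qvel': array([0.00130566, 0.00018211, 0.00042128, 0.00106763, 0.00129114,
       0.00173608, 0.00049773]), 'joint_torque': array([ 1.08918030e-03, -5.70990586e+01,  9.91866365e-01, -2.51596355e+01,
       -5.61428466e-02,  1.81626761e-02,  1.92777907e-04]), 'tcp_pos': array([0.14921858, 0.63200963, 0.23782005]), 'orientation': array([[-9.73264069e-01,  2.29688856e-01, -2.83407559e-04],
       [ 2.29688999e-01,  9.73262542e-01, -1.72832451e-03],
       [-1.21146919e-04, -1.74721175e-03, -9.99998466e-01]]), 'force': array([ 0.10738776, -0.57845254,  0.54694919]), 'moment': array([ 0.02918621,  0.00475063, -0.01528686]), 'grasp_force': 0.0, 'opening': 0.08841678711979911}
top [[-0.013, -0.982, 0.189, 0.414], [-1.0, 0.009, -0.02, -0.158], [0.018, -0.189, -0.982, 1.093], [0.0, 0.0, 0.0, 1.0]]
top flashing 0.75 [372. 240.] 2048 [[0.504, -0.451, 0.0], [0.548, -0.395, 0.004], [0.592, -0.339, 0.046]]
top flashing 0.55 [300. 206.] 1723 [[0.598, -0.308, 0.015], [0
[... 1156 characters left out ...]
[0.601, -0.307, 0.022], [0.625, -0.217, 0.028], [0.654, -0.144, 0.031]]
scene shingle 0.21 [249. 296.] 1037 [[0.486, -0.005, 0.007], [0.515, 0.032, 0.029], [0.547, 0.061, 0.033]]
scene course 0.89 [282. 198.] 2142 [[0.602, -0.305, 0.023], [0.646, -0.218, 0.029], [0.687, -0.144, 0.037]]
scene course 0.16 [307. 221.] 3126 [[0.512, -0.315, 0.005], [0.56, -0.204, 0.012], [0.656, -0.127, 0.014]]
scene tape 0.89 [245. 294.] 1035 [[0.486, -0.006, 0.007], [0.515, 0.032, 0.029], [0.548, 0.061, 0.033]]
scene glue 0.9 [199. 322.] 530 [[0.533, 0.115, 0.009], [0.54, 0.132, 0.062], [0.555, 0.146, 0.092]]
scene pad 0.71 [318. 150.] 362 [[0.657, -0.457, 0.008], [0.682, -0.418, 0.017], [0.711, -0.388, 0.02]]
```

View pics/a.png

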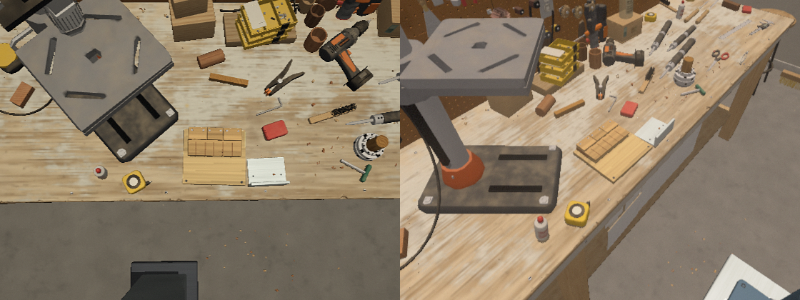

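View pics/top.png

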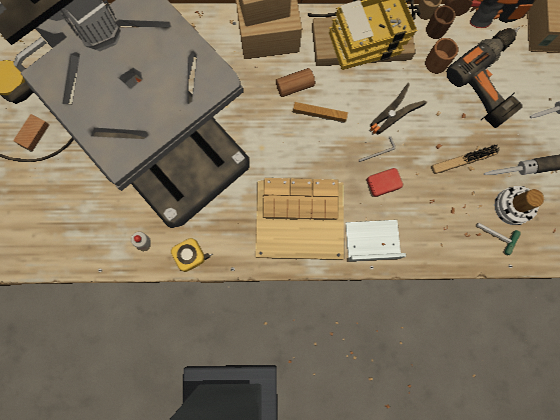

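```bash
cat >> h.py <<'E'
def rect(cam,t,P,zlo,zhi,k=0):
    m=np.array(manip.regions_of(cam,t)[k]['pixels']); Q=P[m]; Q=Q[np.isfinite(Q[:,0])]
    Q=Q[(Q[:,2]>zlo)&(Q[:,2]<zhi)]
    (c,s,a)=cv2.minAreaRect((Q[:,:2]*1000).astype(np.float32)); return np.round(c,1),np.round(s,1),round(a,2),len(Q)
E
python3 - <<'E'
from h import *
for cam in ['top','scene']:
    im,P=cloud(cam)
    print(cam,'flange',rect(cam,'flashing',P,-.004,.012),'up',rect(cam,'flashing',P,.03,.06))
    print('board',rect(cam,'roof_board',P,.006,.018),'shingle',rect(cam,'shingle',P,.02,.04),'course',rect(cam,'course',P,.02,.045))
    Q=P.reshape(-1,3); Q=Q[np.isfinite(Q[:,0])]
    for y0 in np.arange(-.5,.8,.1):
        s=Q[(Q[:,1]>y0)&(Q[:,1]<y0+.1)&(Q[:,2]>.1)&(Q[:,0]>.2)]
        if len(s): print('obst y',round(y0,1),'minx',s[:,0].min().round(2),'zmax for x<.8',s[s[:,0]<.8][:,2].max().round(2) if (s[:,0]<.8).any() else None)
E
```

```text
top flange (array([ 549.6, -396. ]), array([ 94.7, 126.2]), 3.57, 1830) up (array([ 508.2, -396.2]), array([  9.3, 118. ]), 2.51, 248)
board (array([ 598.1, -227.8]), array([199.2, 180.1]), 87.99, 3945) shingle (array([ 624., -228.]), array([168.2,  53. ]), 88.19, 1664) course (array([ 643. , -229.2]), array([169.3,  90.8]), 88.14, 2929)
obst y -0.5 minx 0.96 zmax for x<.8 None
obst y -0.4 minx 0.94 zmax for x<.8 None
obst y -0.3 minx 1.01 zmax for x<.8 None
obst y -0.2 minx 0.71 zmax for x<.8 0.45
obst y -0.1 minx 0.62 zmax for x<.8 0.45
obst y -0.0 minx 0.57 zmax for x<.8 0.7
obst y 0.1 minx 0.62 zmax for x<.8 0.67
obst y 0.2 minx 0.76 zmax for x<.8 0.39
scene flange (array([ 554.2, -403.5]), array([ 95.6, 142.6]), 2.59, 959) up (array([ 510.9, -395.5]), array([ 10.9, 121.6]), 3.04, 207)
board (array([ 599.7, -226.4]), array([201.9, 179.8]), 87.94, 3020) shingle (array([ 635.6, -227.5]), array([173. ,  78.7]), 84.85, 1245) course (array([ 646.3, -228. ]), array([173. ,  92.2]), 88.33, 2125)
obst y -0.5 minx 0.97 zmax for x<.8 None
obst y -0.4 minx 0.95 zmax for x<.8 None
obst y -0.3 minx 1.06 zmax for x<.8 None
obst y -0.2 minx 0.71 zmax for x<.8 0.45
obst y -0.1 minx 0.63 zmax for x<.8 0.45
obst y -0.0 minx 0.58 zmax for x<.8 0.53
obst y 0.1 minx 0.62 zmax for x<.8 0.45
obst y 0.2 minx 0.74 zmax for x<.8 0.43
```

Request:
arm_command:
  steps:
    - {"hand": 0.05,"xyz": [-0.376,-0.458,0],"angular": [0,0,8]}
    - {"hand": 0.05,"xyz": [-0.376,-0.458,0],"angular": [0,0,15]}
    - {"hand": 0.05,"xyz": [-0.376,-0.458,0],"angular": [0,0,20]}
    - {"hand": 0.05,"xyz": [-0.376,-0.458,0],"angular": [0,0,25]}
    - {"hand": 0.05,"xyz": [-0.376,-0.458,0],"angular": [0,0,30]}
    - {"hand": 0.05,"xyz": [-0.376,-0.458,0],"angular": [0,0,35]}
    - {"hand": 0.05,"xyz": [-0.376,-0.458,0],"angular": [0,0,40]}
    - {"hand": 0.05,"xyz": [-0.376,-0.458,0],"angular": [0,0,45]}
    - {"hand": 0.05,"xyz": [-0.376,-0.458,0],"angular": [0,0,50]}
    - {"hand": 0.05,"xyz": [-0.376,-0.458,0],"angular": [0,0,55]}
    - {"hand": 0.05,"xyz": [-0.376,-0.458,0],"angular": [0,0,60]}
    - {"hand": 0.05,"xyz": [-0.376,-0.458,0],"angular": [0,0,65]}

```text
clock: 2.6
tcp_pos: [0.4109, 0.0981, 0.2392]
orientation: [[-0.198, 0.98, 0.001], [0.98, 0.198, 0.001], [0.0, 0.001, -1.0]]
force: [1.0, 0.4, 0.1]
opening: 0.0498
grasp_force: 0.0
```

Request:
arm_command:
  steps:
    - {"hand": 0.05,"xyz": [-0.27,-0.034,0],"angular": [0,0,2]}
    - {"hand": 0.05,"xyz": [-0.27,-0.034,0],"angular": [0,0,4]}
    - {"hand": 0.05,"xyz": [-0.27,-0.034,0],"angular": [0,0,6]}
    - {"hand": 0.05,"xyz": [-0.27,-0.034,0],"angular": [0,0,8.6]}
    - {"hand": 0.05,"xyz": [-0.27,-0.034,0],"angular": [0,0,8.6]}
    - {"hand": 0.05,"xyz": [-0.27,-0.034,0],"angular": [0,0,8.6]}
    - {"hand": 0.05,"xyz": [-0.504,0,0.08],"angular": [0,0,8.6]}
    - {"hand": 0.05,"xyz": [-0.504,0,0.08],"angular": [0,0,8.6]}
    - {"hand": 0.05,"xyz": [-0.504,0,0.08],"angular": [0,0,8.6]}
    - {"hand": 0.05,"xyz": [-0.504,0,0.08],"angular": [0,0,8.6]}
    - {"hand": 0.05,"xyz": [-0.504,0,0.08],"angular": [0,0,8.6]}
    - {"hand": 0.05,"xyz": [-0.504,0,0.08],"angular": [0,0,8.6]}

```text
clock: 3.8
tcp_pos: [0.5109, -0.3987, 0.1559]
orientation: [[-0.05, 0.999, -0.004], [0.999, 0.05, -0.003], [-0.003, -0.004, -1.0]]
force: [-0.9, 1.2, -0.5]
opening: 0.0506
grasp_force: 0.0
```

Run:
```python
from h import *
o=manip.get_obs(); print(o['tcp_pos'],o['orientation'],o['clock'])
im,P=cloud('wrist'); cv2.imwrite('pics/w1.png',im); np.save('w1.npy',P)
print(ext('wrist')[1].round(3).tolist())
for t in ['flashing','roof_board','shingle']:
    for r in manip.regions_of('wrist',t)[:2]: print(t,r['conf'],r['uv'])
print('flange',rect('wrist','flashing',P,-.004,.012),'up',rect('wrist','flashing',P,.03,.06))
```

```text
[ 0.51087416 -0.39868591  0.15592135] [[-0.04955039  0.99876531 -0.00355066]
 [ 0.9987677   0.04953992 -0.00297827]
 [-0.00279869 -0.00369386 -0.99998926]] 3.8
[[0.999, 0.049, 0.011, 0.509], [0.05, -0.962, -0.27, -0.326], [-0.003, 0.27, -0.963, 0.303], [0.0, 0.0, 0.0, 1.0]]
flashing 0.67 [329.3, 183.1]
roof_board 0.94 [356.0, 61.0]
shingle 0.73 [359.4, 63.5]
shingle 0.56 [447.1, 47.3]
flange (array([ 555.5, -392.7]), array([ 82.2, 121.6]), 3.84, 12027) up (array([ 510.3, -395. ]), array([  9.4, 119.5]), 2.5, 1901)
```

View pics/w1.png

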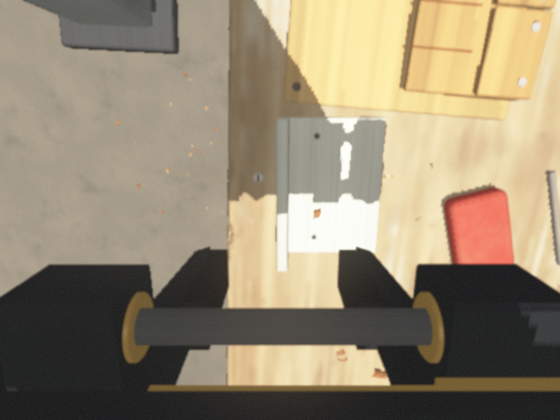

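Request:
arm_command:
  squeeze: 45
  steps:
    - {"hand": 0.05,"xyz": [0.003,-0.0005,0.05]}
    - {"hand": 0.05,"xyz": [0.003,-0.0005,0.1]}
    - {"hand": 0.05,"xyz": [0.003,-0.0005,0.13]}
    - {"hand": 0.05,"xyz": [0.003,-0.0005,0.145]}
    - {"hand": 0.05,"xyz": [0.003,-0.0005,0.145]}
    - {"hand": 0.0,"xyz": [0.003,-0.0005,0.145]}
    - {"hand": 0.0,"xyz": [0.003,-0.0005,0.145]}
    - {"hand": 0.0,"xyz": [0.003,-0.0005,0.145]}
    - {"hand": 0.0,"xyz": [0.003,-0.0005,0.145]}
    - {"hand": 0.0,"xyz": [0.003,-0.0005,0.145]}
    - {"hand": 0.0,"xyz": [0.003,-0.0005,0.145]}

```text
invalid input at $.steps[0]: expected keys hand, xyz, angular
```

Request:
arm_command:
  squeeze: 45
  steps:
    - {"hand": 0.05,"xyz": [0.003,-0.0005,0.05],"angular": [0,0,0]}
    - {"hand": 0.05,"xyz": [0.003,-0.0005,0.1],"angular": [0,0,0]}
    - {"hand": 0.05,"xyz": [0.003,-0.0005,0.13],"angular": [0,0,0]}
    - {"hand": 0.05,"xyz": [0.003,-0.0005,0.145],"angular": [0,0,0]}
    - {"hand": 0.05,"xyz": [0.003,-0.0005,0.145],"angular": [0,0,0]}
    - {"hand": 0.0,"xyz": [0.003,-0.0005,0.145],"angular": [0,0,0]}
    - {"hand": 0.0,"xyz": [0.003,-0.0005,0.145],"angular": [0,0,0]}
    - {"hand": 0.0,"xyz": [0.003,-0.0005,0.145],"angular": [0,0,0]}
    - {"hand": 0.0,"xyz": [0.003,-0.0005,0.145],"angular": [0,0,0]}
    - {"hand": 0.0,"xyz": [0.003,-0.0005,0.145],"angular": [0,0,0]}
    - {"hand": 0.0,"xyz": [0.003,-0.0005,0.145],"angular": [0,0,0]}

```text
clock: 5.2
tcp_pos: [0.5118, -0.3902, 0.0142]
orientation: [[-0.054, 0.999, 0.0], [0.999, 0.054, -0.0], [-0.0, 0.0, -1.0]]
force: [-0.7, 0.9, 3.5]
opening: 0.0084
grasp_force: 45.0
```

Request:
arm_command:
  steps:
    - {"hand": 0.0,"xyz": [0,0,-0.02],"angular": [0,0,0]}
    - {"hand": 0.0,"xyz": [0,0,-0.045],"angular": [0,0,0]}
    - {"hand": 0.0,"xyz": [0,0,-0.06],"angular": [0,0,0]}
    - {"hand": 0.0,"xyz": [0.0,-0.003,-0.06],"angular": [0,0,1]}
    - {"hand": 0.0,"xyz": [0.03,-0.003,-0.06],"angular": [0,0,2]}
    - {"hand": 0.0,"xyz": [0.07,-0.003,-0.06],"angular": [0,0,3]}
    - {"hand": 0.0,"xyz": [0.11,-0.003,-0.06],"angular": [0,0,4]}
    - {"hand": 0.0,"xyz": [0.15,-0.003,-0.06],"angular": [0,0,5.1]}
    - {"hand": 0.0,"xyz": [0.171,-0.003,-0.06],"angular": [0,0,5.1]}
    - {"hand": 0.0,"xyz": [0.171,-0.003,-0.06],"angular": [0,0,5.1]}
    - {"hand": 0.0,"xyz": [0.171,-0.003,-0.06],"angular": [0,0,5.1]}
    - {"hand": 0.0,"xyz": [0.171,-0.003,-0.06],"angular": [0,0,5.1]}

```text
clock: 6.4
tcp_pos: [0.4992, -0.2211, 0.0738]
orientation: [[0.036, 0.999, 0.0], [0.999, -0.036, -0.001], [-0.001, 0.0, -1.0]]
force: [-0.5, -0.3, -2.2]
opening: 0.0086
grasp_force: 45.0
```

```bash
cat > m.py <<'E'
from h import *
import sys
o=manip.get_obs(); print(o['tcp_pos'].round(4),o['orientation'].round(3).tolist(),o['clock'],o['force'].round(1),o['grasp_force'])
for cam in ['wrist','top']:
    im,P=cloud(cam); cv2.imwrite(f'pics/{cam}{sys.argv[1]}.png',im)
    m=np.array(manip.regions_of(cam,'flashing')[0]['pixels']); Q=P[m]; Q=Q[np.isfinite(Q[:,0])]
    zmed=np.median(Q[:,2])
    F=Q[abs(Q[:,2]-zmed)<.012]
    c,s,a=cv2.minAreaRect((F[:,:2]*1000).astype(np.float32)); 
    A=np.c_[F[:,:2]-F[:,:2].mean(0),np.ones(len(F))]; pl=np.linalg.lstsq(A,F[:,2],rcond=None)[0]
    print(cam,'flange z',zmed.round(4),'rect',np.round(c,1),np.round(s,1),round(a,2),'slope',pl.round(4))
    try: print('up',rect(cam,'flashing',P,zmed+.028,zmed+.055))
    except Exception as e: print(e)
    print('board',rect(cam,'roof_board',P,.006,.018),'shingle',rect(cam,'shingle',P,.02,.04))
    np.save(cam+'.npy',P)
E
python3 m.py 2
```

```text
[ 0.4992 -0.2211  0.0738] [[0.036, 0.999, 0.0], [0.999, -0.036, -0.001], [-0.001, 0.0, -1.0]] 6.4 [-0.5 -0.3 -2.2] 44.995741099119186
wrist flange z 0.0638 rect [ 540.5 -227. ] [120.1  89.8] 88.44 slope [-0.0024 -0.0005  0.0637]
up (array([ 503.3, -211.9]), array([92.1, 16.7]), 88.25, 4951)
board (array([ 585.1, -149.5]), array([ 48.4, 145.7]), 87.9, 16936) shingle (array([ 628.3, -226.5]), array([ 52.8, 172.1]), 1.52, 19691)Traceback (most recent call last):
  File "m.py", line 6, in <module>
    m=np.array(manip.regions_of(cam,'flashing')[0]['pixels']); Q=P[m]; Q=Q[np.isfinite(Q[:,0])]
               ~~~~~~~~~~~~~~~~~~~~~~~~~~~~~~~~^^^
IndexError: list index out of range
```

View pics/wrist2.png

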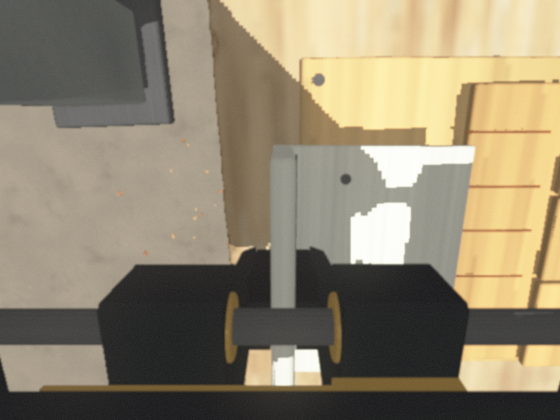

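Request:
arm_command:
  steps:
    - {"hand": 0.0,"xyz": [0,0,0.03],"angular": [0,0,0]}
    - {"hand": 0.0,"xyz": [0,0,0.042],"angular": [0,0,0]}
    - {"hand": 0.0,"xyz": [0,0,0.046],"angular": [0,0,0]}
    - {"hand": 0.0,"xyz": [0,0,0.048],"angular": [0,0,0]}
    - {"hand": 0.0,"xyz": [0,0,0.048],"angular": [0,0,0]}
    - {"hand": 0.0,"xyz": [0,0,0.048],"angular": [0,0,0]}

```text
clock: 7.35
tcp_pos: [0.5, -0.2198, 0.0264]
orientation: [[0.035, 0.999, 0.001], [0.999, -0.035, -0.001], [-0.0, 0.001, -1.0]]
force: [0.0, -0.5, -1.4]
opening: 0.0086
grasp_force: 45.0
```

Request:
arm_command:
  steps:
    - {"hand": 0.0,"xyz": [0,0.003,0.0005],"angular": [0,0,0]}
    - {"hand": 0.0,"xyz": [0,0.008,0.001],"angular": [0,0,0]}
    - {"hand": 0.0,"xyz": [0,0.014,0.001],"angular": [0,0,0]}
    - {"hand": 0.0,"xyz": [0,0.02,0.001],"angular": [0,0,0]}
    - {"hand": 0.0,"xyz": [0,0.026,0.001],"angular": [0,0,0]}
    - {"hand": 0.0,"xyz": [0,0.032,0.001],"angular": [0,0,0]}
    - {"hand": 0.0,"xyz": [0,0.032,0.001],"angular": [0,0,0]}

```text
clock: 8.05
tcp_pos: [0.532, -0.2218, 0.0261]
orientation: [[0.035, 0.999, 0.001], [0.999, -0.035, -0.001], [-0.001, 0.001, -1.0]]
force: [-3.2, -0.5, 9.9]
opening: 0.0086
grasp_force: 45.0
```

```bash
python3 m.py 3
```

```text
[ 0.532  -0.2218  0.0261] [[0.035, 0.999, 0.001], [0.999, -0.035, -0.001], [-0.001, 0.001, -1.0]] 8.05 [-3.2 -0.5  9.9] 44.993101358413696
wrist flange z 0.0163 rect [ 570.  -226.9] [ 73.7 124.4] 2.74 slope [-0.0019  0.0015  0.0161]
up (array([ 533.1, -211.8]), array([90.8,  9.8]), 87.75, 4718)
board (array([ 581.3, -213. ]), array([175.9, 142.2]), 88.18, 30871) shingle (array([ 625.8, -216.5]), array([149.9,  54.6]), 88.49, 29419)
top flange z 0.0306 rect [523.2  26.3] [49.4 60.3] 24.49 slope [-0.0271  0.0031  0.0306]
up (array([0., 0.]), array([0., 0.]), 0.0, 0)Traceback (most recent call last):
  File "m.py", line 14, in <module>
    print('board',rect(cam,'roof_board',P,.006,.018),'shingle',rect(cam,'shingle',P,.02,.04))
                  ~~~~^^^^^^^^^^^^^^^^^^^^^^^^^^^^^^
  File "h.py", line 17, in rect
    m=np.array(manip.regions_of(cam,t)[k]['pixels']); Q=P[m]; Q=Q[np.isfinite(Q[:,0])]
               ~~~~~~~~~~~~~~~~~~~~~~~^^^
IndexError: list index out of range
```

View pics/wrist3.png

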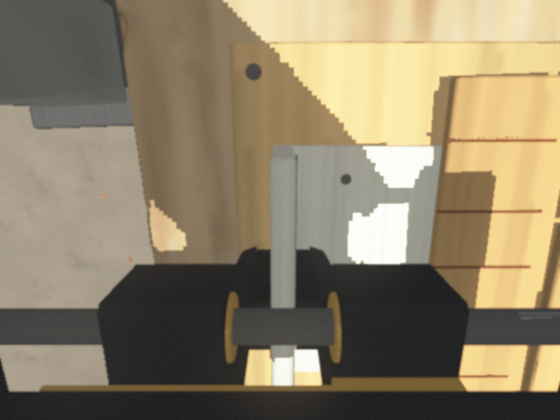

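Request:
arm_command:
  steps:
    - {"hand": 0.0,"xyz": [0,0.005,0],"angular": [0,0,0]}
    - {"hand": 0.0,"xyz": [0,0.009,0],"angular": [0,0,0]}
    - {"hand": 0.0,"xyz": [0,0.012,0],"angular": [0,0,0]}
    - {"hand": 0.0,"xyz": [0,0.014,0],"angular": [0,0,0]}
    - {"hand": 0.0,"xyz": [0,0.014,0],"angular": [0,0,0]}

```text
clock: 9.0
tcp_pos: [0.545, -0.2223, 0.0261]
orientation: [[0.036, 0.999, -0.0], [0.999, -0.036, -0.001], [-0.001, -0.0, -1.0]]
force: [-5.9, 0.5, 11.6]
opening: 0.0087
grasp_force: 45.0
```

Request:
arm_command:
  steps:
    - {"hand": 0.0,"xyz": [0,0.001,0],"angular": [0,0,0]}
    - {"hand": 0.0,"xyz": [0,0.002,0],"angular": [0,0,0]}
    - {"hand": 0.0,"xyz": [0,0.003,0],"angular": [0,0,0]}
    - {"hand": 0.0,"xyz": [0,0.003,0],"angular": [0,0,0]}

```text
clock: 9.4
tcp_pos: [0.5477, -0.2224, 0.0261]
orientation: [[0.036, 0.999, -0.001], [0.999, -0.036, -0.001], [-0.001, -0.001, -1.0]]
force: [-6.8, 0.0, 11.7]
opening: 0.0086
grasp_force: 45.0
```

Request:
arm_command:
  steps:
    - {"hand": 0.0,"xyz": [0,0.001,0],"angular": [0,0,0]}
    - {"hand": 0.0,"xyz": [0,0.002,0],"angular": [0,0,0]}
    - {"hand": 0.0,"xyz": [0,0.002,0],"angular": [0,0,0]}

```text
clock: 9.7
tcp_pos: [0.5489, -0.2225, 0.0261]
orientation: [[0.036, 0.999, -0.002], [0.999, -0.036, -0.0], [-0.0, -0.002, -1.0]]
force: [-8.6, -0.0, 15.2]
opening: 0.0086
grasp_force: 45.0
```

Request:
arm_command:
  steps:
    - {"hand": 0.0,"xyz": [0,0.001,0],"angular": [0,0,0]}
    - {"hand": 0.0,"xyz": [0,0.002,0],"angular": [0,0,0]}
    - {"hand": 0.0,"xyz": [0,0.002,0],"angular": [0,0,0]}

```text
clock: 10.0
tcp_pos: [0.549, -0.2225, 0.026]
orientation: [[0.037, 0.999, -0.005], [0.999, -0.037, 0.001], [0.001, -0.005, -1.0]]
force: [-14.3, 2.3, 20.5]
opening: 0.0086
grasp_force: 45.0
```

```bash
python3 m.py 4 2>/dev/null
```

```text
[ 0.549  -0.2225  0.026 ] [[0.037, 0.999, -0.005], [0.999, -0.037, 0.001], [0.001, -0.005, -1.0]] 10.0 [-14.3   2.3  20.5] 45.01865653786808
wrist flange z 0.0164 rect [ 578.  -226.9] [ 58.8 123. ] 4.02 slope [-0.0057  0.0016  0.0161]
up (array([ 549.8, -215.7]), array([97. ,  9.8]), 88.08, 4813)
board (array([ 589.5, -213.3]), array([175.8, 159.1]), 88.03, 36018) shingle (array([ 632. , -216.6]), array([149.5,  66.7]), 88.19, 28372)
```

View pics/wrist4.png

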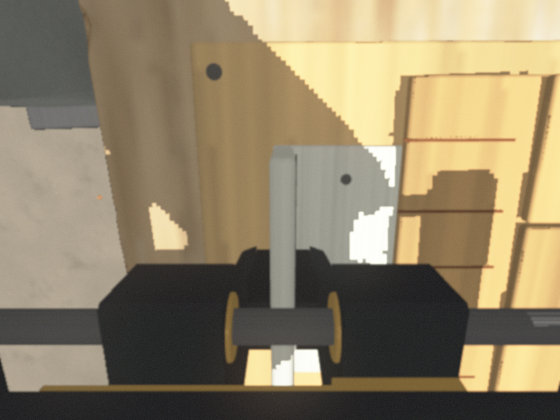

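Request:
arm_command:
  steps:
    - {"hand": 0.0,"xyz": [0,-0.0005,0],"angular": [0,0,0]}
    - {"hand": 0.0,"xyz": [0,-0.0005,0],"angular": [0,0,0]}
    - {"hand": 0.0,"xyz": [0,-0.0005,0],"angular": [0,0,0]}
    - {"hand": 0.0,"xyz": [0,-0.0005,0],"angular": [0,0,0]}
    - {"hand": 0.0,"xyz": [0,-0.0005,0],"angular": [0,0,0]}

```text
clock: 10.85
tcp_pos: [0.549, -0.2225, 0.0261]
orientation: [[0.036, 0.999, -0.004], [0.999, -0.036, 0.001], [0.001, -0.004, -1.0]]
force: [-12.5, 1.2, 18.2]
opening: 0.0087
grasp_force: 45.0
```

Run:
```python
from h import *
im,P=cloud('wrist'); Q=P.reshape(-1,3)
for a in (.602,.615,.63,.64): 
    s=Q[(Q[:,0]>a)&(Q[:,0]<a+.01)&(Q[:,1]>-.26)&(Q[:,1]<-.17)]; print(a,np.median(s[:,2]).round(4))
o=manip.get_obs(); print(o['clock'],o['tcp_pos'],o['force'],o['grasp_force'],abs(o['qvel']).max())
```

```text
0.602 0.0287
0.615 0.0284
0.63 0.0284
0.64 0.0284
10.9 [ 0.54895978 -0.22245646  0.02605095] [-11.87713714   1.34483967  19.79487307] 45.00972749199718 0.0022346208059095323
```

The shingle is flat (top at 28.4 mm along its whole depth). The flashing is stalled against the batten, pressed down with about 19 N and held with 45 N.

```bash
python3 -c "
from rig import manip
print(manip.job_done())"
```

```text
the job is handed in; nothing more can be done
None
```

The job is handed in, with no verdict returned: the flashing stalled against the batten square under the flat shingle, still gripped at 45 N and pressed down with about 19 N, at about 11 s of the 35 s.

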